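# Put the solder reels back on their stands

### The arm

A 6-joint arm with a two-finger parallel gripper is mounted at the origin on the work surface. World frame = base frame: x ahead of the robot, y to its left, z up, the work surface at z = 0. Lengths are in mm, angles in rad, forces in N, time in s.
With the tool pointing down it reaches from about 375 to 975 mm from the base axis. Payload 3.8 kg.
Tool frame: the origin (TCP) lies on the centre line of the jaws, within the pads' length; the fingertips stand tcp_to_tips ahead of it and the grasp point (between the pads) is the TCP (tcp_to_tips is the distance from the TCP to the fingertips, in mm); z points along the fingers, y is the line along which they close (so a half turn about z gives the same grasp; the last joint's range is limited). The gripper opens to 85 mm and grips with 20 to 120 N. Pads are 22 mm wide; open, the fingers measure 114 mm over their backs; the gripper's body (76 mm by 85 mm) begins 54 mm behind the grasp point. The pads swing forward as they close: fully open they stand 13 mm farther back than shut.
Start: joints at [1.248, 0.264, 1.604, -0, 1.274, -0.037], TCP at [190.297, 647.615, 250.28] pointing down, gripper open.
Joint ranges: [-2.63, 2.63], [-0.94, 2.18], [0.31, 2.57], [-1.31, 4.45], [0, 2.66], [-2.55, 2.55]. Speed limits (rad/s): [2.57, 2.57, 3.14, 3.14, 3.14, 3.14].

### API

Orientations are given as [roll, pitch, yaw] about the fixed x, y, z axes, in that order (R = Rz(yaw) Ry(pitch) Rx(roll)).
In Python, from bench import read_state, snapshot, camera_params, sign_off, tcp_to_tips gives the robot as it stands.
- The arm moves only by the shell command python3 -m inch 'ROWS' [OPENING] [FORCE]. ROWS is JSON, a list of rows, each a list of 4 numbers: the shift along the tool's x, y, z normalised to -1 to 1, where 1 is 0.1 m, then the turn about the tool's z normalised to -1 to 1, where 1 is 180 degrees. A call has 1 to 20 rows; each row shifts and turns the commanded pose from where the row before left it, along the tool's axes as they then stand; what a row does not reach is not made up. A row lasts 1/12 s, in which the tool goes at most 41.7 mm and 7.16 degrees, less where a joint would pass 70% of its speed; a pose out of reach is approached as far as the arm can. A call with a number of a shift or a turn outside -1 to 1 is refused whole. A call with a gripper value outside its range is refused whole. OPENING is the opening, from -1 (shut) to 1 (fully open), so that 0 is half open, set as the call begins (- or left out, the last holds). The fingers move at their own pace and stop on an object; FORCE is the grip in N (left out, the last holds). Time passes only in rows, so rows that do not move let the fingers close. It gives the time, the measured TCP pose, the force, the opening and the grip force at its end, in the units of the state.
- read_state(): the state, without advancing time (a new reading comes with each control period).
- snapshot(name): name is "scene" or "top" or "wrist"; returns the picture (480x640x3 uint8, blue, green, red); there is no depth.
- camera_params(name): a dict with "fov_y" (degrees; the focal length in pixels is half the picture's height over the tangent of half this angle, whatever the lens; pixels are square), "cx", "cy" (the principal point, pixels), "R" (3x3) and "t" (3): a world point X has camera coordinates R X + t; the wrist camera has in their place "tool_from_camera" (4x4, takes a point from camera to tool coordinates, whose origin is the TCP and whose axes are the flange's). Camera axes: x right, y down, z forward; pixel columns grow to the right and rows downward; lengths in mm; the calibration is good to about 2 mm. The wrist camera is an equidistant fisheye: a pixel r from the principal point sees the ray r / f radians off the axis. A picture is of the moment at which its call begins: read the wrist's pose just before it. camera_params takes no time and is no camera call.
- sign_off(): hands the job in; it is judged then, once.
The state is a dict: "clock": time; "joints": joint angles; "qd": joint speeds; "joint_torque": joint torques, N m; "tool_pos": TCP position; "tcp_rot": TCP orientation; "contact_force": force on the tool from outside, world axes, zero at the start; "moment": the same for the moment, N m; "finger_gap": finger opening in mm; "grasp_force": force on a finger pad.
Only numpy, scipy, OpenCV 4.12 (cv2) and the standard library are available. Lean on these libraries where they do the work, as an engineer would, in place of code of your own. Each camera call takes 0.05 s, during which the arm holds its last target. There are 200 camera calls.

### The job

Put all four solder reels away, each upright over the spindle of the stand whose round foot is as wide as that reel, with the spindle inside the reel's hole and the reel resting flat on the foot. Leave the roll of tape and the flux tin where they are.

Things in the scene. Friction and masses are not known exactly. Their poses are not given: they have to be found in the camera images.
- reel_xl: the largest solder reel: a short upright cylinder with black plastic flanges and bright wound metal wire between them, 68 mm in diameter, 60 mm high, about 500 g; a round 22 mm hole runs right through it along its z axis. Origin: centre of its underside; z is up along its axis. It stands loose on the bench (z = 0)
- reel_l: the second largest solder reel: a short upright cylinder with black plastic flanges and bright wound metal wire between them, 56 mm in diameter, 50 mm high, about 300 g; a round 22 mm hole runs right through it along its z axis. Origin: centre of its underside; z is up along its axis. It stands loose on the bench (z = 0)
- reel_m: the second smallest solder reel: a short upright cylinder with black plastic flanges and bright wound metal wire between them, 45 mm in diameter, 42 mm high, about 170 g; a round 22 mm hole runs right through it along its z axis. Origin: centre of its underside; z is up along its axis. It stands loose on the bench (z = 0)
- reel_s: the smallest solder reel: a short upright cylinder with black plastic flanges and bright wound metal wire between them, 34 mm in diameter, 34 mm high, about 80 g; a round 22 mm hole runs right through it along its z axis. Origin: centre of its underside; z is up along its axis. It stands loose on the bench (z = 0)
- stand_xl: the reel stand for the largest reel, fixed to the bench: a flat round bright steel foot, 68 mm in diameter and 8 mm thick, with a thin dark upright spindle, 6 mm in diameter, in its middle, reaching 24 mm above the foot (tip 32 mm above the bench). Origin: centre of the foot's underside, on the bench; z is up along the spindle
- stand_l: the reel stand for the second largest reel, fixed to the bench: a flat round bright steel foot, 56 mm in diameter and 8 mm thick, with a thin dark upright spindle, 6 mm in diameter, in its middle, reaching 24 mm above the foot (tip 32 mm above the bench). Origin: centre of the foot's underside, on the bench; z is up along the spindle
- stand_m: the reel stand for the second smallest reel, fixed to the bench: a flat round bright steel foot, 45 mm in diameter and 8 mm thick, with a thin dark upright spindle, 6 mm in diameter, in its middle, reaching 24 mm above the foot (tip 32 mm above the bench). Origin: centre of the foot's underside, on the bench; z is up along the spindle
- stand_s: the reel stand for the smallest reel, fixed to the bench: a flat round bright steel foot, 34 mm in diameter and 8 mm thick, with a thin dark upright spindle, 6 mm in diameter, in its middle, reaching 24 mm above the foot (tip 32 mm above the bench). Origin: centre of the foot's underside, on the bench; z is up along the spindle
- tape: a roll of black insulating tape lying flat, a bystander: ring 62 mm in outer diameter, 38 mm hole, 19 mm high. Origin: centre of its underside
- tin: a closed round flux tin with a brass-coloured lid, a bystander: 62 mm in diameter, 24 mm high. Origin: centre of its underside
There are look-alikes about, which are no part of the job. Leave any pink or red look-alike of the stand_s alone.

How it is judged:
By the outcome, as a careful person would: the job done as asked, in the order asked, and still so for the second after the job is handed in, with the robot touching nothing.
It also fails if it takes over 112 s, if anything falls off the work surface, if the arm or the gripper's body presses on something with over 40 N, if the wrist force passes 120 N, or if a joint passes its speed limit or range.

## Working session

There is one attempt and no reset: what is moved stays moved. The work goes in short steps, Python scripts to look and compute and a shell command to move; the robot and the scene stay as the last step left them, time stands still between calls to the robot, and variables do not carry over. Pictures are saved under pics/ and viewed, at most 14 in all, crops included, and the job is handed in when it is done.

```bash
ls; mkdir -p pics; python3 - <<'E'
from bench import *
import cv2
for n in("top","scene"):
    cv2.imwrite(f"pics/{n}0.png",snapshot(n)); p=camera_params(n); print(n,p)
print(camera_params("wrist"),tcp_to_tips); print(read_state())
E
```

```text
pics
top {'fov_y': 57.36002634569684, 'cx': 312.62643743831046, 'cy': 234.4297637582465, 'R': array([[-0.01212087, -0.99991622,  0.00454219],
       [-0.99124251,  0.01141811, -0.13155956],
       [ 0.13149668, -0.00609703, -0.99129786]]), 't': array([ -5.88582767, 490.52494149, 899.55205042])}
scene {'fov_y': 44.735079535255466, 'cx': 325.7170619568909, 'cy': 229.86862634628056, 'R': array([[ 0.88404832,  0.46735786,  0.00593217],
       [ 0.35508556, -0.66331414, -0.65873257],
       [-0.30392896,  0.58445785, -0.75235378]]), 't': array([-446.6106478 , -147.85123368, 1337.93436696])}
{'fov_y': 65.70646984690485, 'cx': 322.80961135717865, 'cy': 239.1403778628042, 'tool_from_camera': array([[ 6.09810228e-04, -9.48317128e-01, -3.17323576e-01,
         8.22718697e+01],
       [ 9.99998771e-01,  1.19953406e-04,  1.56324851e-03,
        -5.15928629e-01],
       [-1.44439130e-03, -3.17324139e-01,  9.48316036e-01,
        -1.24900291e+02],
       [ 0.00000000e+00,  0.00000000e+00,  0.00000000e+00,
         1.00000000e+00]])} 19.0
{'clock': 0.1, 'joints': array([ 1.24809810e+00,  2.64695954e-01,  1.60523941e+00,  1.53552285e-05,
        1.27370859e+00, -3.69145860e-02]), 'qd': array([ 1.19736253e-03, -1.16483868e-03, -3.72628972e-03,  9.65697622e-04,
        3.94068162e-05,  7.25855562e-04]), 'joint_torque': array([ 1.27680041e-04, -5.16702139e+01, -3.68587303e+01, -1.10401193e-04,
        6.21985891e-03, -2.75372224e-05]), 'tool_pos': array([190.09736401, 647.02844209, 249.07319994]), 'tcp_rot': array([-3.13954329e+00, -9.03689741e-05,  2.85580441e+00]), 'contact_force': array([-0.97667222,  0.57246681,  0.79580227]), 'moment': array([ 0.00953988,  0.00807443, -0.01984669]), 'grasp_force': 0.0, 'finger_gap': 85.498761236065}
```

View pics/top0.png

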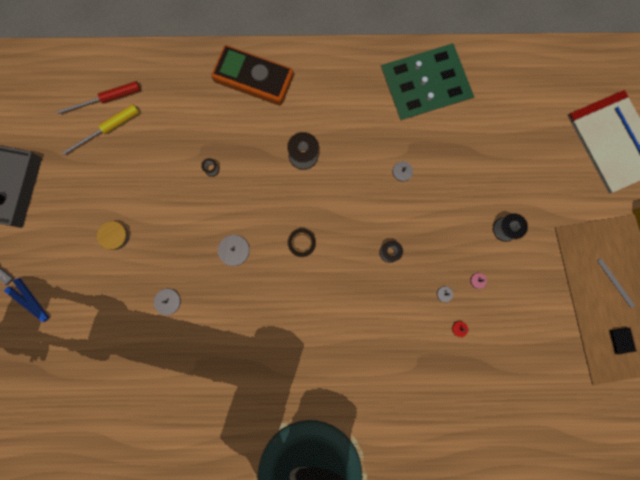

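View pics/scene0.png

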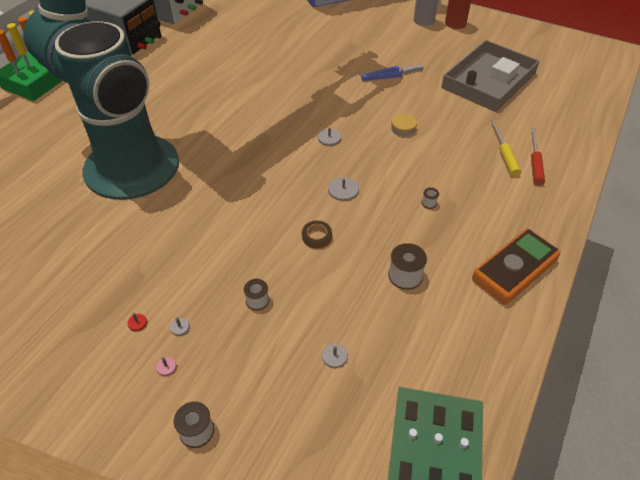

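The top view shows the reels at: xl (303,150), l (510,226), m (391,250), s (210,167). The stands are at: xl (234,250), l (167,301), m (402,171), s (445,294). The tape is at (302,242) and the tin at (112,235). The stand_s candidates are grey (445,294), pink (479,280) and red (460,328). The grey one fits, because it is bright steel and pink or red ones are excluded. I'll measure everything and confirm in a crop.

```bash
cat > h.py <<'E'
import numpy as np,cv2
from bench import *
def ray(n,uv):
    p=camera_params(n); f=240/np.tan(np.radians(p["fov_y"]/2))
    d=p["R"].T@np.array([(uv[0]-p["cx"])/f,(uv[1]-p["cy"])/f,1]); return -p["R"].T@p["t"],d
def onplane(n,uv,z):
    c,d=ray(n,uv); return c+d*(z-c[2])/d[2]
def wray(uv,st):
    from scipy.spatial.transform import Rotation as Ro
    p=camera_params("wrist"); f=240/np.tan(np.radians(p["fov_y"]/2)); T=p["tool_from_camera"]
    a=np.array([uv[0]-p["cx"],uv[1]-p["cy"]]); r=np.hypot(*a); th=r/f
    d=np.r_[a/max(r,1e-9)*np.sin(th),np.cos(th)]
    R=Ro.from_euler("xyz",st["tcp_rot"]).as_matrix()
    return R@T[:3,3]+st["tool_pos"],R@T[:3,:3]@d
E
python3 - <<'E'
from h import *
im=cv2.imread("pics/top0.png"); hsv=cv2.cvtColor(im,cv2.COLOR_BGR2HSV)
S={"xl":((234,250),68),"l":((167,301),56),"m":((402,171),45),"s":((445,294),34)}
Rl={"xl":((303,150),68,60),"l":((510,226),56,50),"m":((391,250),45,42),"s":((210,167),34,34)}
def comp(mask,c,w=30):
    m=np.zeros_like(mask); x,y=c; m[y-w:y+w,x-w:x+w]=mask[y-w:y+w,x-w:x+w]
    cs,_=cv2.findContours(m,cv2.RETR_EXTERNAL,cv2.CHAIN_APPROX_NONE); return max(cs,key=cv2.contourArea)
def rep(n,c,z,D):
    P=np.array([onplane("top",q[0],z)[:2] for q in c],np.float32); (x,y),r=cv2.minEnclosingCircle(P)
    print(n,np.round([x,y,2*r]),"should be D",D,"reach",round(np.hypot(x,y)))
steel=((hsv[...,1]<60)&(hsv[...,2]>70)).astype(np.uint8)
dark=(hsv[...,2]<62).astype(np.uint8)
for k,(c,D) in S.items(): rep("stand_"+k,comp(steel,c,22),8,D)
for k,(c,D,h) in Rl.items(): rep("reel_"+k,comp(dark,c,25),h,D)
a=np.hstack([im[260:350,400:520],im[130:220,360:480]]);b=np.hstack([im[215:305,160:280][:, :],im[265:355,110:230]])
c=np.hstack([im[120:210,250:370],im[190:280,450:570]]); 
d=np.hstack([im[210:300,340:460],im[130:220,160:280]])
cv2.imwrite("pics/crop.png",cv2.resize(np.vstack([np.hstack([a,b]),np.hstack([c,d])]),(800,300),interpolation=3))
E
```

```text
stand_xl [462. 161.  67.] should be D 68 reach 489
stand_l [353. 301.  55.] should be D 56 reach 464
stand_m [ 634. -213.   43.] should be D 45 reach 669
stand_s [ 362. -293.   33.] should be D 34 reach 466
reel_xl [673.   7.  66.] should be D 68 reach 673
reel_l [ 501. -424.   72.] should be D 56 reach 657
reel_m [ 453. -175.   45.] should be D 45 reach 486
reel_s [643. 210.  33.] should be D 34 reach 676
```

View pics/crop.png

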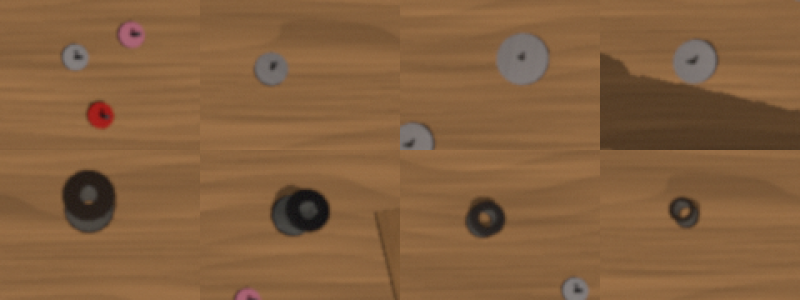

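The crop confirms it: the grey-steel stand_s is at (445,294), with the pink (479,280) and red (460,328) ones apart from it. The diameters match except for reel_l, whose mask took in its shadow. Its flange centre is at about (515,226). I'm setting out for reel_s at (643,210).

```bash
python3 -c "
from h import *
print(onplane('top',(515,226),50))"
python3 -m inch '[[0,0,0,-0.0303],[0,0,0,-0.0303],[0,0,0,-0.0303],[-0.267,-0.257,0.058,0],[-0.267,-0.257,0.058,0],[-0.267,-0.257,0.058,0],[-0.267,-0.257,0.058,0],[-0.267,-0.257,0.058,0],[-0.267,-0.257,0.058,0],[-0.267,-0.257,0.058,0],[-0.267,-0.257,0.058,0],[-0.267,-0.257,0.058,0],[-0.267,-0.257,0.058,0],[-0.267,-0.257,0.058,0],[-0.267,-0.257,0.058,0],[-0.267,-0.257,0.058,0],[-0.267,-0.257,0.058,0],[-0.267,-0.257,0.058,0],[-0.267,-0.257,0.058,0],[-0.267,-0.257,0.058,0]]' 1 40
```

```text
[ 501.01092898 -435.45422856   50.        ]
clock: 1.77
tool_pos: [644.8, 209.0, 150.8]
tcp_rot: [-3.141, -0.001, 3.141]
contact_force: [0.3, 0.2, -0.1]
finger_gap: 85.4
grasp_force: 0.0
```

```bash
python3 - <<'E'
from h import *
s=read_state(); im=snapshot("wrist"); cv2.imwrite("pics/w1.png",im); print(s["tool_pos"],s["tcp_rot"])
E
```

```text
[644.79773923 208.98945496 150.76871587] [-3.14139896e+00 -9.99571791e-04  3.14122387e+00]
```

View pics/w1.png

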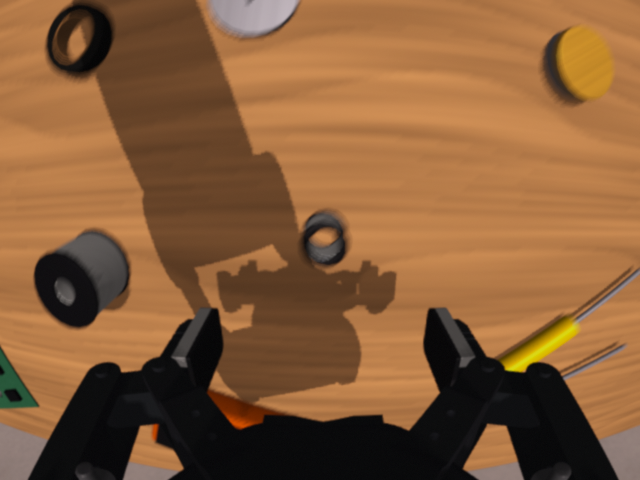

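The wrist view shows reel_s centred near (325,242), with the xl reel at (67,288) and the fingers clear of everything. I'll cross-check that against the top-camera estimate.

```bash
python3 - <<'E'
from h import *
im=cv2.imread("pics/w1.png");st=dict(tool_pos=np.array([644.8,209,150.8]),tcp_rot=[-3.1414,-.001,3.1412])
def pl(uv,z):
    c,d=wray(uv,st); return np.round(c+d*(z-c[2])/d[2],1)
print(pl((325,242),34),pl((67,288),60),pl((588,63),24))
print(onplane("top",(112,235),24))
E
```

```text
[645.4 210.6  34. ] [674.6  10.2  60. ] [499.3 419.5  24. ]
[495.250369   417.34578435  24.        ]
```

```bash
python3 -m inch '[[0,0.015,0.3,0],[0,0,0.3,0],[0,0,0.3,0],[0,0,0.2,0],[0,0,0.167,0],[0,0,0,0],[0,0,0,0]]' 1 && python3 -m inch '[[0,0,0,0],[0,0,0,0],[0,0,0,0],[0,0,0,0],[0,0,0,0],[0,0,0,0],[0,0,0,0],[0,0,0,0]]' -1 50
```

```text
clock: 2.4
tool_pos: [642.5, 211.8, 23.3]
tcp_rot: [-3.141, -0.004, 3.141]
contact_force: [-0.6, 0.1, -0.4]
finger_gap: 84.9
grasp_force: 0.0
clock: 3.07
tool_pos: [645.3, 212.5, 26.9]
tcp_rot: [3.141, 0.003, 3.141]
contact_force: [0.1, -0.2, 5.7]
finger_gap: 32.8
grasp_force: 50.0
```

```bash
python3 -m inch '[[0,0,-0.3,0],[0,0,-0.3,0],[0,0,-0.3,0],[0,0,0,0],[0,0,0,0]]' && python3 -m inch '[[0.177,-0.316,0,0],[0.177,-0.316,0,0],[0.177,-0.316,0,0],[0.177,-0.316,0,0],[0.177,-0.316,0,0],[0.177,-0.316,0,0],[0.177,-0.316,0,0],[0.177,-0.316,0,0],[0.177,-0.316,0,0],[0.177,-0.316,0,0],[0.177,-0.316,0,0],[0.177,-0.316,0,0],[0.177,-0.316,0,0],[0.177,-0.316,0,0],[0.177,-0.316,0,0],[0.177,-0.316,0,0],[0,0,0,0],[0,0,0,0],[0,0,0,0]]' - && python3 - <<'E'
from h import *
s=read_state(); im=snapshot("wrist"); cv2.imwrite("pics/w2.png",im); print(s["tool_pos"],s["tcp_rot"],s["joints"],s["contact_force"])
E
```

```text
clock: 3.48
tool_pos: [646.1, 212.7, 118.2]
tcp_rot: [3.14, 0.006, 3.141]
contact_force: [-1.3, 0.5, -0.7]
finger_gap: 32.7
grasp_force: 49.9
clock: 5.07
tool_pos: [359.8, -292.5, 113.6]
tcp_rot: [3.139, -0.002, 3.14]
contact_force: [-0.1, 0.2, -0.5]
finger_gap: 32.9
grasp_force: 50.1
[ 359.79921048 -292.54258601  113.64298998] [ 3.13929555e+00 -1.86288796e-03  3.13999877e+00] [-7.36705498e-01 -4.09890313e-03  2.17617787e+00  5.50081949e-04
  9.72436159e-01 -2.30621632e+00] [-0.12950119  0.17770766 -0.47593071]
```

View pics/w2.png

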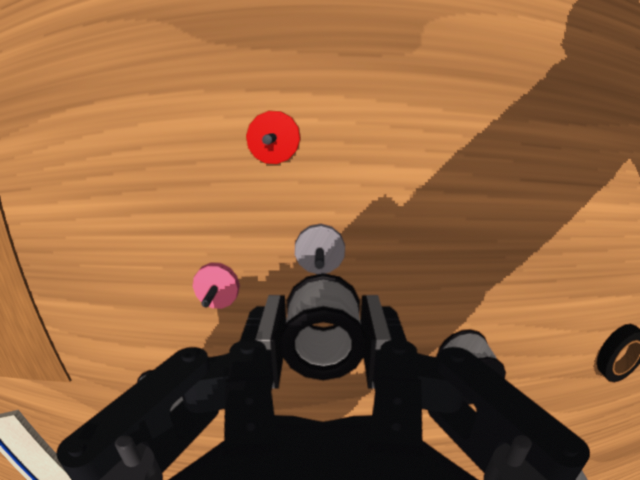

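The wrist view shows reel_s held, with its top flange centred at (323,342). The grey stand_s foot is at (320,249) with its spindle base in the middle, and pink is at (216,287).

```bash
cat >> h.py <<'E'
def wpl(uv,z,st):
    c,d=wray(uv,st); return np.round(c+d*(z-c[2])/d[2],1)
E
python3 - <<'E'
from h import *
st=read_state()
print(wpl((320,249),8,st),wpl((323,342),122,st),wpl((323,342),118,st),wpl((273,138),8,st),wpl((627,352),42,st))
E
```

```text
[ 361.9 -293.7    8. ] [ 357.8 -292.2  122. ] [ 360.5 -292.2  118. ] [ 289.2 -322.7    8. ] [449.7 -21.4  42. ]
```

```bash
python3 -m inch '[[-0.025,-0.01,0.2,0],[0,0,0.2,0],[0,0,0.15,0],[0,0,0.1,0],[0,0,0.1,0],[0,0,0,0],[0,0,0,0],[0,0,0,0]]' && python3 -m inch '[[0,0,0.015,0],[0,0,0.015,0],[0,0,0,0],[0,0,0,0]]'
```

```text
clock: 5.78
tool_pos: [364.0, -294.6, 40.6]
tcp_rot: [-3.141, 0.001, -3.141]
contact_force: [-0.4, 0.1, -1.7]
finger_gap: 32.7
grasp_force: 50.1
clock: 6.12
tool_pos: [363.4, -294.7, 37.3]
tcp_rot: [-3.141, 0.0, 3.141]
contact_force: [-0.8, 0.2, -0.3]
finger_gap: 32.8
grasp_force: 50.1
```

```bash
python3 -m inch '[[0,0,0.02,0],[0,0,0.01,0],[0,0,0,0],[0,0,0,0]]';python3 -m inch '[[0,0,0.01,0],[0,0,0.01,0],[0,0,0,0],[0,0,0,0]]'
```

```text
clock: 6.45
tool_pos: [363.5, -294.7, 34.8]
tcp_rot: [-3.141, 0.0, 3.141]
contact_force: [-2.0, 1.4, 7.1]
finger_gap: 32.6
grasp_force: 50.8
clock: 6.78
tool_pos: [363.6, -294.8, 34.7]
tcp_rot: [3.141, -0.0, 3.141]
contact_force: [-6.9, 6.7, 23.5]
finger_gap: 32.9
grasp_force: 52.4
```

```bash
python3 -m inch '[[0,0,-0.015,0],[0,0,0,0],[0,0,0,0],[0,0,0,0],[0,0,0,0],[0,0,0,0]]' 0.4 && python3 -m inch '[[0,0,-0.15,0],[0,0,-0.3,0],[0,0,-0.3,0],[0,0,-0.3,0],[0,0,-0.1,0],[0,0,0,0]]' && python3 - <<'E'
from h import *
s=read_state(); im=snapshot("wrist"); cv2.imwrite("pics/w3.png",im); print(s["tool_pos"],s["tcp_rot"])
E
```

```text
clock: 7.28
tool_pos: [363.1, -294.2, 33.1]
tcp_rot: [3.141, -0.001, 3.141]
contact_force: [0.7, 0.5, 0.3]
finger_gap: 59.5
grasp_force: 0.0
clock: 7.78
tool_pos: [365.3, -296.2, 151.8]
tcp_rot: [-3.137, 0.005, 3.141]
contact_force: [1.0, -0.6, 0.2]
finger_gap: 59.8
grasp_force: 0.0
[ 365.30214947 -296.2401008   151.8469071 ] [-3.13684147  0.00524713  3.14142605]
```

View pics/w3.png

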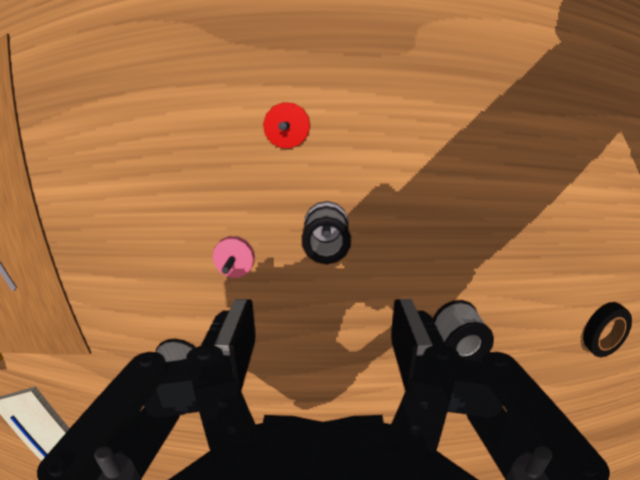

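Reel_s is seated at (326,240), flat and flush on its foot, with the spindle in the hole. Reel_m's top is at about (470,342).

```bash
python3 - <<'E'
from h import *
st=read_state()
p=wpl((470,342),42,st);print(p,st["tool_pos"],p-st["tool_pos"],wpl((326,240),42,st))
E
```

```text
[ 446.3 -178.    42. ] [ 364.08305968 -295.13297567  149.55390419] [  82.21694032  117.13297567 -107.55390419] [ 360.4 -293.2   42. ]
```

```bash
python3 -m inch '[[-0.215,0.298,0,0],[-0.215,0.298,0,0],[-0.215,0.298,0,0],[-0.215,0.298,0,0],[0,0,0.3,0],[0,0,0.3,0],[0,0,0.3,0],[0,0,0.2,0],[0,0,0.11,0],[0,0,0,0],[0,0,0,0]]' 1 && python3 -m inch '[[0,0,0,0],[0,0,0,0],[0,0,0,0],[0,0,0,0],[0,0,0,0],[0,0,0,0],[0,0,0,0]]' -1 60 && python3 -m inch '[[0,0,-0.3,0],[0,0,-0.3,0],[0,0,-0.3,0],[0,0,0,0]]'
```

```text
clock: 8.75
tool_pos: [448.1, -174.8, 26.1]
tcp_rot: [3.14, -0.003, 3.141]
contact_force: [-0.3, -0.9, -0.5]
finger_gap: 85.4
grasp_force: 0.0
clock: 9.33
tool_pos: [450.8, -176.1, 29.4]
tcp_rot: [-3.14, 0.003, 3.142]
contact_force: [-1.0, 0.7, 5.4]
finger_gap: 43.7
grasp_force: 60.6
clock: 9.67
tool_pos: [453.8, -177.3, 124.4]
tcp_rot: [-3.137, 0.011, 3.141]
contact_force: [1.1, -1.3, -1.6]
finger_gap: 43.4
grasp_force: 61.9
```

```bash
python3 -m inch '[[-0.367,-0.074,0,0],[-0.367,-0.074,0,0],[-0.367,-0.074,0,0],[-0.367,-0.074,0,0],[-0.367,-0.074,0,0],[0,0,0,0],[0,0,0,0],[0,0,0,0]]' && python3 - <<'E'
from h import *
s=read_state(); im=snapshot("wrist"); cv2.imwrite("pics/w4.png",im); print(s["tool_pos"],s["tcp_rot"])
E
```

```text
clock: 10.33
tool_pos: [631.9, -211.9, 116.4]
tcp_rot: [3.141, -0.002, 3.142]
contact_force: [0.0, -0.4, -2.2]
finger_gap: 43.5
grasp_force: 61.8
[ 631.86074695 -211.92008158  116.44662544] [ 3.14083407e+00 -2.22583206e-03  3.14150971e+00]
```

View pics/w4.png

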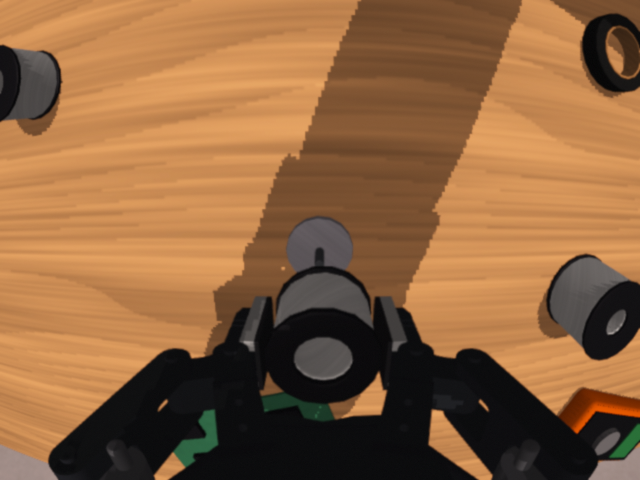

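Reel_m is held with its top centred at (323,355). The stand_m foot is centred at (320,249).

```bash
python3 - <<'E'
from h import *
st=read_state();print(wpl((320,249),8,st),wpl((323,355),129,st),wpl((323,355),126,st),st["tool_pos"])
E
```

```text
[ 633.9 -213.6    8. ] [ 631.9 -211.9  129. ] [ 634.1 -211.9  126. ] [ 631.32842303 -211.87850269  116.67284764]
```

```bash
python3 -m inch '[[-0.015,-0.015,0.2,0],[0,0,0.2,0],[0,0,0.15,0],[0,0,0.1,0],[0,0,0.1,0],[0,0,0,0],[0,0,0,0],[0,0,0.02,0],[0,0,0,0],[0,0,0,0]]' && python3 -m inch '[[0,0,0.015,0],[0,0,0.015,0],[0,0,0,0],[0,0,0,0]]'
```

```text
clock: 11.22
tool_pos: [635.0, -214.1, 41.5]
tcp_rot: [-3.141, 0.001, 3.141]
contact_force: [-0.3, 0.5, -1.7]
finger_gap: 43.1
grasp_force: 61.8
clock: 11.55
tool_pos: [634.4, -213.8, 37.6]
tcp_rot: [-3.142, 0.0, 3.141]
contact_force: [0.4, -0.7, -1.5]
finger_gap: 43.7
grasp_force: 61.9
```

```bash
python3 -m inch '[[0,0,0.015,0],[0,0,0.01,0],[0,0,0,0],[0,0,0,0]]'
```

```text
clock: 11.88
tool_pos: [634.5, -213.8, 37.5]
tcp_rot: [-3.142, -0.0, 3.141]
contact_force: [-5.1, 0.7, 11.1]
finger_gap: 43.4
grasp_force: 63.1
```

```bash
python3 -m inch '[[0,0,-0.015,0],[0,0,0,0],[0,0,0,0],[0,0,0,0],[0,0,0,0],[0,0,0,0]]' 0.7 && python3 -m inch '[[0,0,-0.15,0],[0,0,-0.3,0],[0,0,-0.3,0],[0,0,-0.3,0],[0,0,-0.1,0],[0,0,0,0],[0,0,0,0]]' && python3 - <<'E'
from h import *
s=read_state(); im=snapshot("wrist"); cv2.imwrite("pics/w5.png",im); print(s["tool_pos"],s["tcp_rot"])
E
```

```text
clock: 12.38
tool_pos: [634.1, -213.7, 36.1]
tcp_rot: [3.141, -0.0, 3.141]
contact_force: [1.2, 0.9, -0.8]
finger_gap: 72.9
grasp_force: 0.0
clock: 12.97
tool_pos: [634.7, -213.9, 152.5]
tcp_rot: [-3.141, 0.002, 3.141]
contact_force: [0.7, 0.8, -0.3]
finger_gap: 72.6
grasp_force: 0.0
[ 634.69995535 -213.92595052  152.48525114] [-3.14091401e+00  1.76287773e-03  3.14138362e+00]
```

View pics/w5.png

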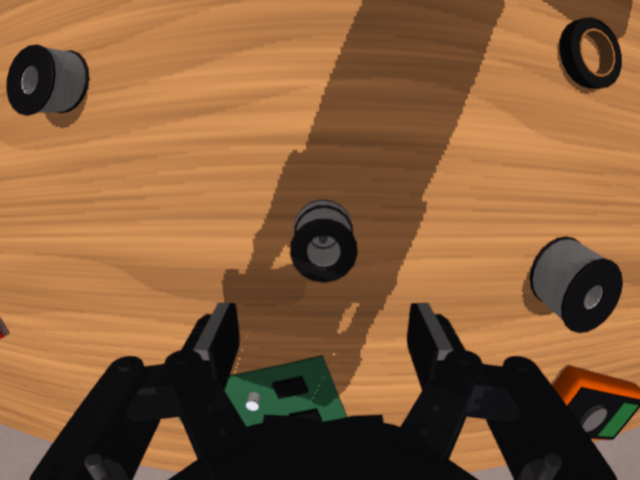

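Reel_m is seated flat at (323,248), with the spindle visible in its hole. Reel_l's top is at (31,80) and reel_xl's at (592,295).

```bash
python3 - <<'E'
from h import *
st=read_state();print(wpl((31,80),50,st),wpl((592,295),60,st),st["tool_pos"])
E
```

```text
[ 502.  -429.9   50. ] [670.7   3.5  60. ] [ 633.54220541 -213.4930194   150.56026428]
```

```bash
python3 -m inch '[[0.189,-0.314,0,0],[0.189,-0.314,0,0],[0.189,-0.314,0,0],[0.189,-0.314,0,0],[0.189,-0.314,0,0],[0.189,-0.314,0,0],[0.189,-0.314,0,0],[0,0,0,0],[0,0,0.3,0],[0,0,0.3,0],[0,0,0.3,0],[0,0,0.2,0],[0,0,0.095,0],[0,0,0,0],[0,0,0,0]]' 1 && python3 -m inch '[[0,0,0,0],[0,0,0,0],[0,0,0,0],[0,0,0,0],[0,0,0,0],[0,0,0,0],[0,0,0,0]]' -1 70 && python3 -m inch '[[0,0,-0.3,0],[0,0,-0.3,0],[0,0,-0.3,0],[0,0,0,0]]'
```

```text
clock: 14.27
tool_pos: [501.3, -432.6, 30.6]
tcp_rot: [3.14, -0.002, 3.142]
contact_force: [0.7, -0.5, -0.7]
finger_gap: 85.5
grasp_force: 0.0
clock: 14.85
tool_pos: [503.5, -434.9, 34.5]
tcp_rot: [-3.139, 0.003, 3.141]
contact_force: [0.4, -0.9, 5.9]
finger_gap: 53.6
grasp_force: 74.8
clock: 15.18
tool_pos: [505.1, -436.5, 129.4]
tcp_rot: [-3.134, 0.008, 3.141]
contact_force: [1.4, -1.5, -0.6]
finger_gap: 53.6
grasp_force: 74.9
```

```bash
python3 -m inch '[[0,0.4,0,0],[0,0.4,0,0],[0,0.4,0,0],[0,0.4,0,0],[0,0.4,0,0],[0,0.4,0,0],[0,0.4,0,0],[0,0.4,0,0],[0,0.4,0,0],[0,0.4,0,0],[0.124,0.278,0,0],[0.124,0.278,0,0],[0.124,0.278,0,0],[0.124,0.278,0,0],[0.124,0.278,0,0],[0.124,0.278,0,0],[0.124,0.278,0,0],[0.124,0.278,0,0],[0.124,0.278,0,0],[0.124,0.278,0,0]]' && python3 -m inch '[[0.124,0.278,0,0],[0.124,0.278,0,0],[0,0,0,0],[0,0,0,0],[0,0,0,0]]' && python3 - <<'E'
from h import *
s=read_state(); im=snapshot("wrist"); cv2.imwrite("pics/w6.png",im); print(s["tool_pos"],s["tcp_rot"])
E
```

```text
clock: 16.85
tool_pos: [376.5, 245.3, 121.2]
tcp_rot: [-3.141, -0.001, 3.141]
contact_force: [0.5, -0.2, -2.4]
finger_gap: 53.9
grasp_force: 75.1
clock: 17.27
tool_pos: [352.7, 299.5, 121.3]
tcp_rot: [-3.14, -0.001, -3.141]
contact_force: [-0.1, -0.3, -2.1]
finger_gap: 53.8
grasp_force: 75.3
[352.71400231 299.45739955 121.25261135] [-3.14028169e+00 -9.20571134e-04 -3.14075206e+00]
```

View pics/w6.png

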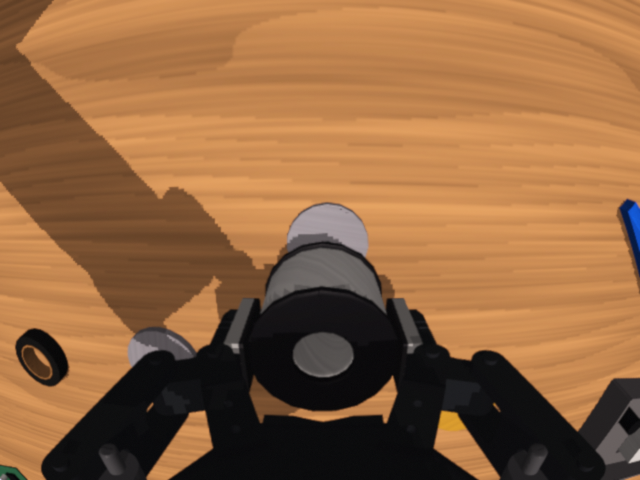

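Reel_l is held with its top centre at about (324,351). The stand_l foot spans columns 288–368 with its top edge at row 203, so its centre is at about (328,242).

```bash
python3 - <<'E'
from h import *
st=read_state();print(wpl((328,242),8,st),wpl((328,203),8,st),wpl((324,351),137,st),wpl((324,351),134,st),st["tool_pos"])
E
```

```text
[352.4 302.6   8. ] [325.4 302.4   8. ] [349.4 299.4 137. ] [351.5 299.4 134. ] [353.04960977 299.1082559  121.35127964]
```

```bash
python3 -m inch '[[-0.025,0.025,0.2,0],[0,0,0.2,0],[0,0,0.15,0],[0,0,0.1,0],[0,0,0.07,0],[0,0,0.04,0],[0,0,0,0],[0,0,0,0],[0,0,0,0]]' && python3 -m inch '[[0,0,0.015,0],[0,0,0.01,0],[0,0,0,0],[0,0,0,0]]'
```

```text
clock: 18.07
tool_pos: [356.6, 303.0, 46.9]
tcp_rot: [3.141, 0.001, 3.141]
contact_force: [0.4, 1.2, -2.3]
finger_gap: 53.3
grasp_force: 75.5
clock: 18.4
tool_pos: [355.8, 302.7, 43.6]
tcp_rot: [3.141, 0.0, 3.142]
contact_force: [0.0, -0.5, -3.1]
finger_gap: 53.6
grasp_force: 75.5
```

```bash
python3 -m inch '[[0,0,0.015,0],[0,0,0.01,0],[0,0,0,0],[0,0,0,0]]'
```

```text
clock: 18.73
tool_pos: [356.1, 302.9, 42.4]
tcp_rot: [-3.142, -0.0, 3.141]
contact_force: [-4.4, -2.8, 10.1]
finger_gap: 53.9
grasp_force: 76.8
```

```bash
python3 -m inch '[[0,0,-0.015,0],[0,0,0,0],[0,0,0,0],[0,0,0,0],[0,0,0,0],[0,0,0,0]]' 0.9 && python3 -m inch '[[0,0,-0.15,0],[0,0,-0.3,0],[0,0,-0.3,0],[0,0,-0.3,0],[0,0,-0.1,0],[0,0,0,0],[0,0,0,0]]' && python3 - <<'E'
from h import *
s=read_state(); im=snapshot("wrist"); cv2.imwrite("pics/w7.png",im); print(s["tool_pos"],s["tcp_rot"])
E
```

```text
clock: 19.23
tool_pos: [355.8, 302.5, 42.3]
tcp_rot: [-3.141, -0.0, 3.141]
contact_force: [-0.4, -0.1, -0.0]
finger_gap: 81.5
grasp_force: 0.0
clock: 19.82
tool_pos: [355.9, 302.6, 157.4]
tcp_rot: [3.141, 0.001, 3.141]
contact_force: [-0.6, -0.2, -0.1]
finger_gap: 81.0
grasp_force: 0.0
[355.94294228 302.63873509 157.44899397] [3.14106408e+00 7.42973191e-04 3.14133041e+00]
```

View pics/w7.png

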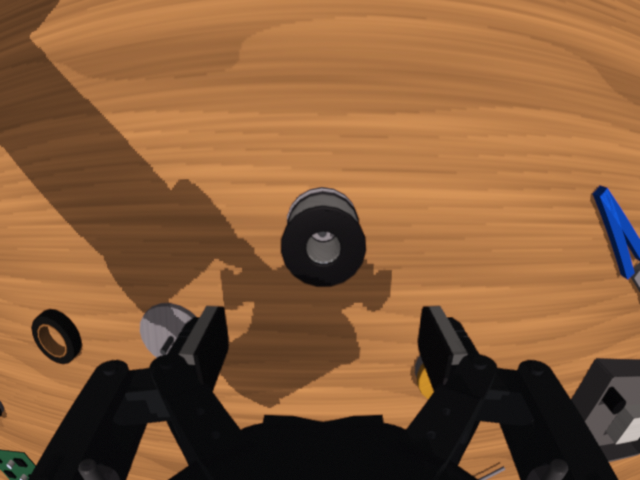

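Reel_l is seated at (323,245), with the spindle visible in its hole. Next is reel_xl.

```bash
python3 -m inch '[[-0.264,-0.246,0,0],[-0.264,-0.246,0,0],[-0.264,-0.246,0,0],[-0.264,-0.246,0,0],[-0.264,-0.246,0,0],[-0.264,-0.246,0,0],[-0.264,-0.246,0,0],[-0.264,-0.246,0,0],[-0.264,-0.246,0,0],[-0.264,-0.246,0,0],[-0.264,-0.246,0,0],[-0.264,-0.246,0,0],[0,0,0,0],[0,0,0,0],[0,0,0,0]]' 1 && python3 - <<'E'
from h import *
s=read_state(); im=snapshot("wrist"); cv2.imwrite("pics/w8.png",im); print(s["tool_pos"],s["tcp_rot"])
E
```

```text
clock: 21.12
tool_pos: [670.7, 7.4, 154.4]
tcp_rot: [3.141, -0.005, 3.141]
contact_force: [-0.9, -0.1, -0.4]
finger_gap: 85.3
grasp_force: 0.0
[670.68260139   7.35742959 154.41441951] [ 3.14103427 -0.00527891  3.14058817]
```

View pics/w8.png

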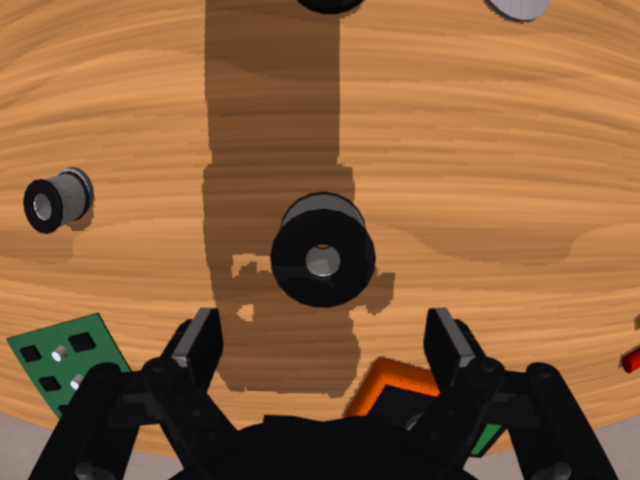

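```bash
python3 - <<'E'
from h import *
st=read_state();print(wpl((323,252),60,st),wpl((323,258),60,st),wpl((385,358),25,st),st["tool_pos"])
E
```

```text
[670.1   8.2  60. ] [674.2   8.2  60. ] [779.6  61.1  25. ] [670.62336677   7.95479752 155.07481692]
```

Reel_xl's top is centred at (323,254), which puts it at about (672,8), well inside the jaws.

```bash
python3 -m inch '[[0,0.005,0.25,0],[0,0,0.25,0],[0,0,0.25,0],[0,0,0.2,0],[0,0,0.15,0],[0,0,0.11,0],[0,0,0,0],[0,0,0,0]]' 1 && python3 -m inch '[[0,0,0,0],[0,0,0,0],[0,0,0,0],[0,0,0,0],[0,0,0,0],[0,0,0,0]]' -1 90 && python3 -m inch '[[0,0,-0.2,0],[0,0,-0.3,0],[0,0,-0.3,0],[0,0,-0.1,0],[0,0,0,0]]'
```

```text
clock: 21.83
tool_pos: [672.1, 8.3, 36.3]
tcp_rot: [3.142, -0.001, -3.141]
contact_force: [-0.0, -0.1, -0.3]
finger_gap: 85.6
grasp_force: 0.0
clock: 22.33
tool_pos: [674.7, 7.8, 39.1]
tcp_rot: [-3.142, 0.005, 3.141]
contact_force: [-0.1, 0.6, 5.9]
finger_gap: 65.5
grasp_force: 100.4
clock: 22.75
tool_pos: [675.1, 7.7, 130.3]
tcp_rot: [-3.141, 0.007, 3.141]
contact_force: [0.9, -0.5, -3.3]
finger_gap: 65.5
grasp_force: 101.1
```

```bash
python3 -m inch '[[0.301,0.219,0,0],[0.301,0.219,0,0],[0.301,0.219,0,0],[0.301,0.219,0,0],[0.301,0.219,0,0],[0.301,0.219,0,0],[0.301,0.219,0,0],[0,0,0,0],[0,0,0,0],[0,0,0,0],[0,0,0,0]]' && python3 - <<'E'
from h import *
s=read_state(); im=snapshot("wrist"); cv2.imwrite("pics/w9.png",im); print(s["tool_pos"],s["tcp_rot"])
E
```

```text
clock: 23.67
tool_pos: [462.3, 160.6, 125.8]
tcp_rot: [-3.141, -0.0, 3.141]
contact_force: [0.2, -1.4, -3.9]
finger_gap: 65.1
grasp_force: 101.3
[462.34016614 160.64401298 125.78748355] [-3.14113682e+00 -3.65099612e-04  3.14083792e+00]
```

View pics/w9.png

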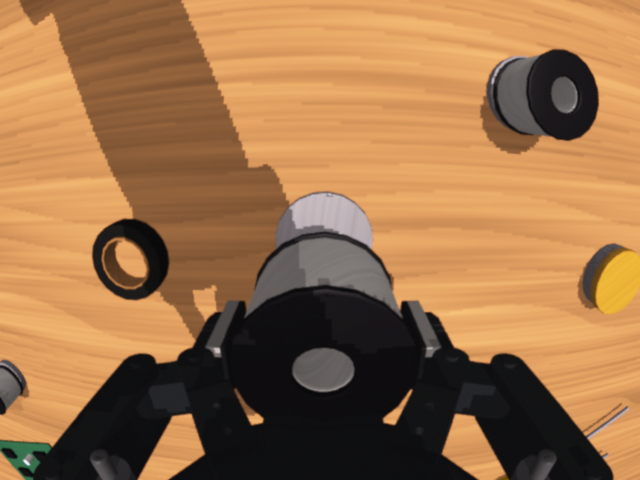

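Reel_xl is held with its hole centred at about (323,369). The stand_xl foot spans columns 275–373 with its top edge at row 192.

```bash
python3 - <<'E'
from h import *
st=read_state();print(wpl((324,192),8,st),wpl((275,236),8,st),wpl((373,236),8,st),wpl((323,369),147,st),wpl((323,288),147,st),st["tool_pos"])
E
```

```text
[428.6 161.4   8. ] [459.3 127.6   8. ] [459.3 195.3   8. ] [463.  160.5 147. ] [431.  160.5 147. ] [462.61919042 160.55622321 126.00088189]
```

```bash
python3 -m inch '[[0.01,0.01,0.2,0],[0,0,0.2,0],[0,0,0.15,0],[0,0,0.1,0],[0,0,0.06,0],[0,0,0.03,0],[0,0,0,0],[0,0,0,0],[0,0,0,0]]' && python3 -m inch '[[0,0,0.015,0],[0,0,0.015,0],[0,0,0,0],[0,0,0,0]]'
```

```text
clock: 24.47
tool_pos: [461.9, 162.4, 53.4]
tcp_rot: [3.141, 0.002, 3.141]
contact_force: [0.1, 1.2, -4.5]
finger_gap: 65.4
grasp_force: 101.3
clock: 24.8
tool_pos: [460.8, 162.2, 49.6]
tcp_rot: [-3.142, 0.0, 3.141]
contact_force: [1.0, 0.6, -4.7]
finger_gap: 65.4
grasp_force: 101.3
```

```bash
python3 -m inch '[[0,0,0.015,0],[0,0,0.015,0],[0,0,0,0],[0,0,0,0]]'
```

```text
clock: 25.13
tool_pos: [461.1, 162.3, 47.1]
tcp_rot: [3.142, 0.0, 3.141]
contact_force: [-3.0, -0.8, 3.6]
finger_gap: 65.0
grasp_force: 102.0
```

```bash
python3 -m inch '[[0,0,-0.01,0],[0,0,0,0],[0,0,0,0],[0,0,0,0],[0,0,0,0],[0,0,0,0]]' 1 && python3 -m inch '[[0,0,-0.1,0],[0,0,-0.2,0],[0,0,-0.3,0],[0,0,-0.3,0],[0,0,-0.2,0],[0,0,0,0],[0,0,0,0]]' && python3 - <<'E'
from h import *
w=snapshot("wrist");s=snapshot("scene")
cv2.imwrite("pics/fin.png",np.hstack([cv2.resize(w,(360,270)),cv2.resize(s[100:460,100:500],(300,270))])[:, :])
cv2.imwrite("pics/fin2.png",cv2.resize(np.vstack([np.hstack([w[120:360,160:480]]),]),(640,480)))
cv2.imwrite("pics/scene_crop.png",cv2.resize(s[100:400,130:530],(800,600),interpolation=2))
E
```

```text
clock: 25.63
tool_pos: [461.0, 162.2, 47.5]
tcp_rot: [3.142, 0.0, 3.141]
contact_force: [0.8, -0.4, 0.5]
finger_gap: 85.3
grasp_force: 0.0
clock: 26.22
tool_pos: [462.3, 162.6, 159.7]
tcp_rot: [3.14, 0.004, 3.141]
contact_force: [-0.2, -0.8, -0.5]
finger_gap: 85.4
grasp_force: 0.0
```

View pics/fin2.png

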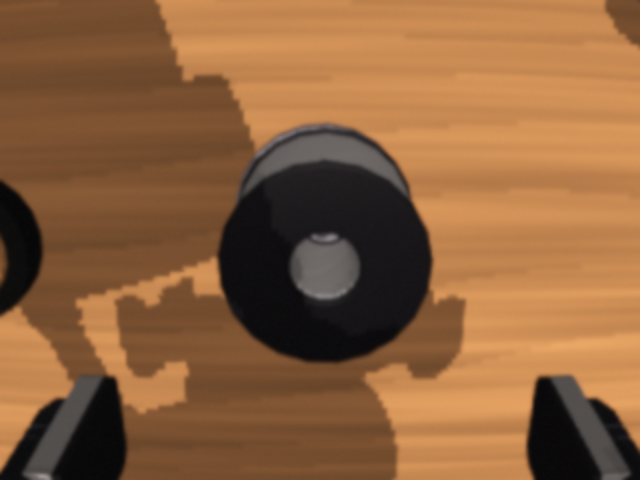

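View pics/scene_crop.png

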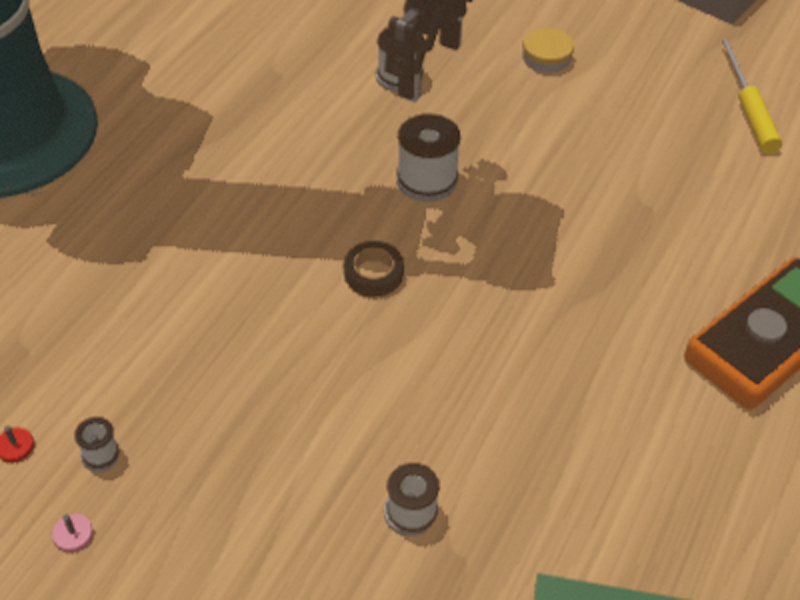

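Reel_xl is flush on its foot, with the foot's rim visible all round below the flange. In the scene crop reel_xl (428,155), m (412,498) and s (98,443) stand upright on their feet. Reel_l is at (395,58), partly behind the gripper, and its seating was checked earlier. The tape and tin have not moved.

```bash
python3 -c "
from bench import *
print(sign_off())"
```

```text
the job is handed in; nothing more can be done
None
```

All four reels are seated flat on their matching stands with the spindles in their holes, the tape, tin and look-alikes were left alone, and the job was handed in at about 26 s.

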